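Lower the sheet stack by one turn of the hand wheel

ROBOT

A 6-joint arm with a two-finger parallel gripper is mounted at the origin on the work surface. World frame = base frame: x ahead of the robot, y to its left, z up, the work surface at z = 0. Lengths are in mm, angles in rad, forces in N, time in s.
With the tool pointing down it reaches from about 275 to 850 mm from the base axis. Payload 5.2 kg.
Tool frame: the origin (TCP) lies between the finger pads; the fingertips stand 25 mm ahead of it and the grasp point (between the pads) lies 6 mm ahead of it (tip_reach is the distance from the TCP to the fingertips, in mm); z points along the fingers, y is the direction in which the jaws open and shut (so a half turn about z gives the same grasp; the last joint's range is limited). The gripper opens to 85 mm and grips with 20 to 120 N. Pads are 22 mm wide; open, the fingers measure 114 mm over their backs; the gripper's body (76 mm by 85 mm) begins 54 mm behind the grasp point. The pads swing forward as they close: fully open they stand 13 mm farther back than shut.
Start: joints at [0.989, 0.259, 1.535, -0, 1.348, -0.203], TCP at [203.372, 511.023, 223.61] pointing down, gripper open.
Joint ranges: [-3.14, 3.14], [-0.91, 2.08], [0.19, 2.58], [-1.22, 4.36], [0.22, 2.71], [-3.12, 3.12]. Speed limits (rad/s): [2.57, 2.57, 3.14, 3.14, 3.14, 3.14].

INTERFACE

Orientations are given as a unit quaternion [w, x, y, z].
In Python, from station import move_pose, move_linear, move_joints, open_gripper, close, wait, inverse_kinematics, camera, MotionError, hand_in, current_t, current_joint_pos, current_qd, current_joint_torque, current_ee_pos, current_tcp_rot, current_contact_force, current_wrist_torque, current_opening, tip_reach gives the robot as it stands. The module is installed in compiled form; this text tells all that it offers. Calls block until the motion is done:
- move_pose(position, orientation): joint-space move of the TCP to a pose.
- move_linear(position, rotation=None, velocity=150): straight line of the TCP; rotation=None keeps the orientation; velocity is the mean speed in mm/s.
- move_joints(angles): joint-space move.
- open_gripper() and close(grasp_force=None): open the fingers fully, or close them until they stop; grasp_force is the grip in N (None keeps the last).
- wait(seconds).
- inverse_kinematics(position, orientation): joint angles nearest the present ones, or None.
- camera(name): name is "scene" or "side" or "wrist"; returns a dict with "frame" (384x512x3 uint8, red, green, blue), "camera_matrix" (3x3 intrinsics, pixels), "dist_coeffs" ([k1, k2, p1, p2, k3] as OpenCV has them; the pictures are not rectified), "R" (3x3) and "t" (3): a world point X has camera coordinates R X + t. Camera axes: x right, y down, z forward; pixel columns grow to the right and rows downward; lengths in mm; the calibration is good to about 2 mm. A picture is of the moment at which its call begins. There is no depth.
A pose or a line that the arm cannot do raises MotionError and nothing moves.
- hand_in(): hands the job in, once; it reports no verdict.
Readings, each from a call of its own:
- current_t(): time.
- current_joint_pos(): joint angles.
- current_qd(): joint speeds.
- current_joint_torque(): joint torques, N m.
- current_ee_pos(): TCP position.
- current_tcp_rot(): TCP orientation.
- current_contact_force(): force on the tool from outside, world axes, zero at the start.
- current_wrist_torque(): the same for the moment, N m.
- current_opening(): finger opening in mm.
Only numpy, scipy, OpenCV 4.12 (cv2) and the standard library are available. Lean on these libraries where they do the work, as an engineer would, in place of code of your own. Each camera call takes 0.05 s, during which the arm holds its last target.

TASK

The stack lift on the bench needs to come down by one layer. Push its hand wheel round by the upright handle, clockwise as seen from above, through exactly one full turn, so that the handle ends back where it started; then take the hand away. Push the handle gently with the fingertips or the outside of the fingers, without gripping or ramming it, and leave the loose things around the lift where they stand.

Things in the scene. Friction and masses are not known exactly. Their poses are not given: they have to be found in the camera images.
- handwheel (a joint): angle of the lift's hand wheel, rad; it grows as the wheel turns clockwise seen from above, one full turn is 6.283. The start angle differs each time (0.3 to 5.5); stops at 0 and 13. It stays where it is left and does not coast: about 4 N at the handle to move it. One turn lowers the platform by 8 mm
- wheel_hub (a point): point on the wheel's vertical axis at the rim's mid-height, 172 mm above the table; z up. The level steel wheel is 160 mm across: rim a round bar 16 mm thick on a circle of 72 mm radius (rim top 180 mm above the table), three 12 mm spokes, hub 40 mm across whose top lies 18 mm above this point
- lift: the stack lift, fixed to the bench; origin on the table under the wheel's axis, x from the wheel towards the platform, z up. White column under the wheel 130 x 140 mm, 142 mm high. Beyond it the platform with a stack of sheets, 60 to 400 mm from the wheel's axis along x, 220 mm wide, at most 120 mm high
- crank: upright round handle on the wheel's rim at the end of a spoke, 72 mm from the wheel's axis; it spins freely on its own pin. Origin at its foot on its own axis, 6 mm above the rim's mid-height; it rises 65 mm from there (top 243 mm above the table): a steel collar 26 mm across and 10 mm tall, above it a black grip 20 to 24 mm across
- bottle: loose clear closed bottle, 42 mm across and 110 mm tall, standing beside the lift; origin under its centre. To be left alone
- tin: loose flat dark metal tin, 75 x 110 x 26 mm, beside the lift; origin under its centre. To be left alone
- meter: loose orange hand-held meter standing upright, 32 x 72 x 125 mm; origin under its centre. To be left alone
- blank: loose wooden part, 45 x 45 mm and 24 mm high; origin under its centre. To be left alone

How it is judged:
By the outcome, as a careful person would: the job done as asked, in the order asked, and still so for the second after the job is handed in, with the robot touching nothing.
It also fails if it takes over 64 s, if anything falls off the work surface, if the arm or the gripper's body presses on something with over 40 N, if the wrist force passes 120 N, or if a joint passes its speed limit or range.

## Working session

There is one attempt and no reset: what is moved stays moved. The work goes in short steps, each a Python script; the robot and the scene stay as the last script left them, time stands still between calls to the robot, and variables do not carry over. Pictures are saved under pics/ and viewed, and the job is handed in when it is done.

```bash
mkdir -p pics; python3 - <<'E'
from station import *
import cv2,numpy as np
for n in ["scene","side","wrist"]:
    c=camera(n); cv2.imwrite(f"pics/{n}0.png",c["frame"][:,:,::-1]); np.savez(f"{n}0.npz",**c)
    print(n,(-c["R"].T@c["t"]).round(),c["R"][2].round(2),c["dist_coeffs"])
print(current_t(),current_ee_pos(),current_tcp_rot(),current_opening(),tip_reach() if callable(tip_reach) else tip_reach)
E
```

```text
scene [927. 127. 719.] [-0.47 -0.12 -0.88] [-0.04771332  0.          0.          0.          0.        ]
side [ 297. -558.  952.] [ 0.28  0.58 -0.77] [-0.02710332  0.          0.          0.          0.        ]
wrist [140. 535. 372.] [ 0.25 -0.1  -0.96] [-0.02441358  0.          0.          0.          0.        ]
0.15 [203.14529945 510.66565028 222.96068807] [-2.80595074e-04  1.88264389e-01  9.82118125e-01 -6.54700022e-04] 85.49261047756357 25.0
```

View pics/scene0.png

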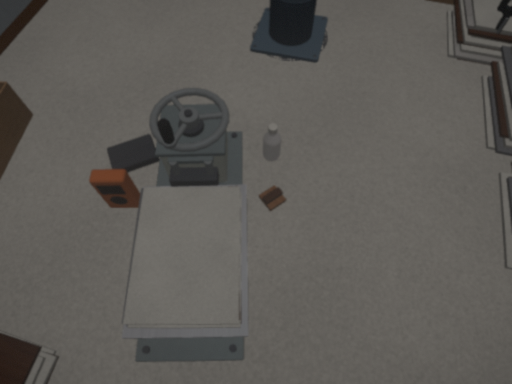

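View pics/side0.png

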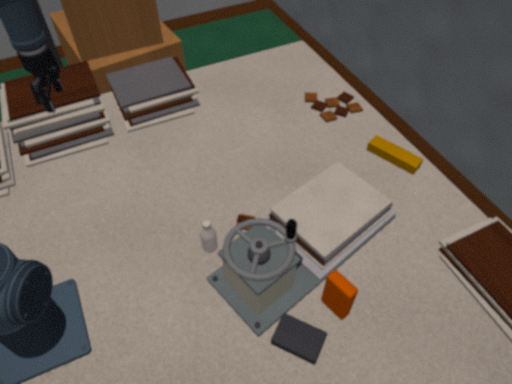

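View pics/wrist0.png

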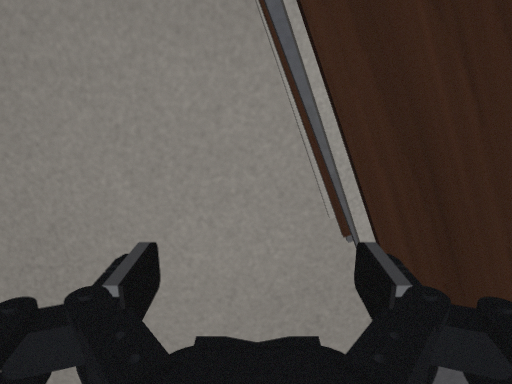

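```bash
python3 - <<'E'
import cv2,numpy as np
a=cv2.imread("pics/scene0.png")[75:225,80:300]; b=cv2.imread("pics/side0.png")[205:365,195:365]
a=cv2.convertScaleAbs(a,alpha=1.8);b=cv2.convertScaleAbs(b,alpha=1.6)
cv2.imwrite("pics/sc1.png",cv2.resize(a[:120,:150],None,fx=5,fy=5,interpolation=2))
cv2.imwrite("pics/si1.png",cv2.resize(b[:120],None,fx=4.7,fy=4.7,interpolation=2))
E
```

```text
(no output)
```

View pics/sc1.png

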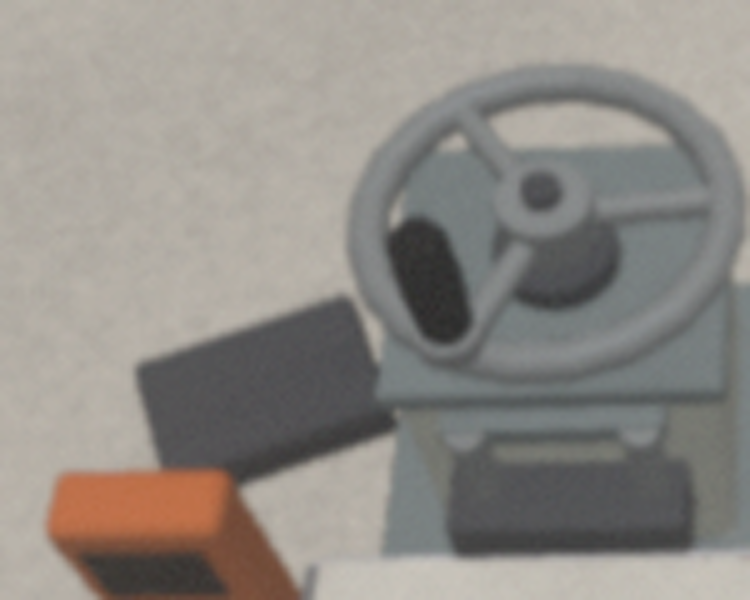

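View pics/si1.png

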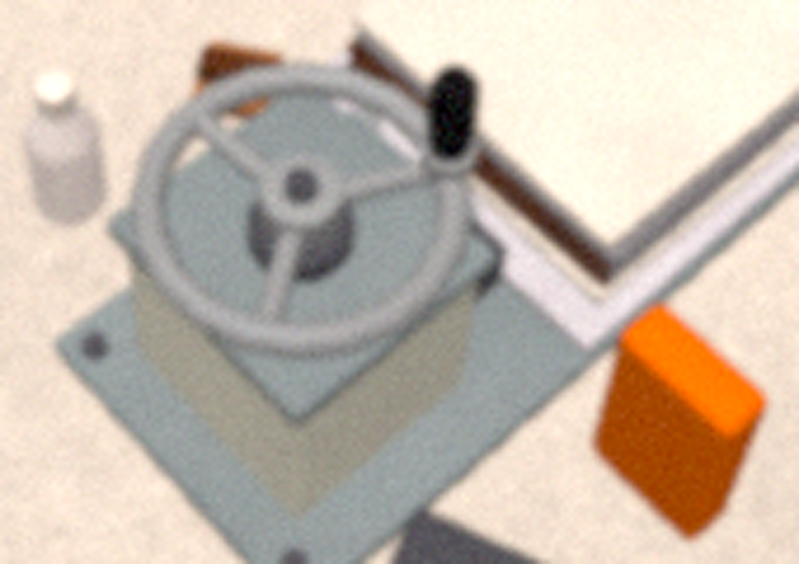

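```bash
cat > h.py <<'E'
import cv2,numpy as np
from scipy.optimize import least_squares
def proj(c,X):
    X=np.asarray(X,float).reshape(-1,3)
    return cv2.projectPoints(X,cv2.Rodrigues(c["R"])[0],np.asarray(c["t"],float),c["camera_matrix"],c["dist_coeffs"])[0].reshape(-1,2)
u=np.linspace(0,2*np.pi,120,endpoint=False);v=np.linspace(0,2*np.pi,16,endpoint=False)
U,V=np.meshgrid(u,v)
T=np.stack([(72+8*np.cos(V))*np.cos(U),(72+8*np.cos(V))*np.sin(U),8*np.sin(V)],-1).reshape(-1,3)
def bbox(c,h):
    p=proj(c,T+h); return np.r_[p.min(0),p.max(0)]
def ray(c,uv,z):
    n=cv2.undistortPoints(np.array([[uv]],float),c["camera_matrix"],c["dist_coeffs"])[0,0]
    d=c["R"].T@np.r_[n,1]; o=-c["R"].T@c["t"]; return o+d*(z-o[2])/d[2]
E
python3 - <<'E'
from h import *
S=dict(np.load("scene0.npz"));D=dict(np.load("side0.npz"))
bs=np.array([348,65,743,380])/5-.4+np.array([80,75,80,75])
bd=np.array([133,62,475,357])/4.7-.4+np.array([195,205,195,205])
for w in ([1,0],[0,1],[1,1]):
    r=least_squares(lambda h:np.r_[w[0]*(bbox(S,np.r_[h,172])-bs),w[1]*(bbox(D,np.r_[h,172])-bd)],[400,-150])
    print(r.x,r.fun.round(1))
hub=r.x
s=lambda p:np.array(p)/5-.4+np.array([80,75])
d=lambda p:np.array(p)/4.7-.4+np.array([195,205])
for c,p,z in((S,s((414,228)),243),(S,s((447,345)),180),(D,d((456,80)),243),(D,d((449,172)),180)):
    X=ray(c,p,z);q=X[:2]-hub;print(X.round(1),np.hypot(*q).round(1),np.degrees(np.arctan2(q[1],q[0])).round(1))
print("objs")
print("platform edge corner/ stack corners",ray(S,(142,188),110),ray(S,(243,187),110),ray(S,(128,326),110),ray(S,(240,322),110))
print("meter top", [ray(S,p,125).round() for p in((92,170),(126,170),(91,184),(127,183))])
print("tin",[ray(S,p,26).round() for p in((108,148),(149,135),(157,154))])
print("bottle top",ray(S,(272,128),110),"blank",ray(S,(272,194),24), "flange top", proj(S,[[*hub,180]]))
E
```

```text
[ 515.70230429 -115.163922  ] [-0.6 -0.8  0.6  0.5 -0.   0.  -0.   0. ]
[ 518.58323318 -113.94504026] [-0.   0.   0.   0.  -0.1 -0.2  0.1  0.2]
[ 517.2594992  -114.55850807] [-0.6 -0.2  0.6  1.3 -0.5  0.2 -0.3  0.7]
[ 585.8 -126.5  243. ] 69.6 -9.9
[ 590.6 -126.9  180. ] 74.3 -9.5
[ 587.5 -126.7  243. ] 71.3 -9.8
[ 584.6 -133.5  180. ] 69.9 -15.7
objs
platform edge corner/ stack corners [ 661.24822697 -173.34378107  110.        ] [610.20612707  20.63981362 110.        ] [907.72331917 -95.06267508 110.        ] [855.131651    81.58916142 110.        ]
meter top [array([ 654., -281.,  125.]), array([ 638., -214.,  125.]), array([ 684., -268.,  125.]), array([ 665., -199.,  125.])]
tin [array([ 542., -339.,   26.]), array([ 482., -257.,   26.]), array([ 530., -216.,   26.])]
bottle top [453.46842711  43.67923726 110.        ] blank [566.96247336  72.98893404  24.        ] flange top [[188.17120419 115.44238056]]
```

```bash
cat >> h.py <<'E'
hub=np.array([517.2,-114.5])
from scipy.spatial.transform import Rotation as Ro
def quat(yaw): # tool z down, tool y axis horizontal at world angle yaw
    y=np.array([np.cos(yaw),np.sin(yaw),0]); z=np.array([0,0,-1.]); x=np.cross(y,z)
    q=Ro.from_matrix(np.c_[x,y,z]).as_quat(); return q[[3,0,1,2]]
def pos(deg,z=230,r=72): a=np.radians(deg); return [hub[0]+r*np.cos(a),hub[1]+r*np.sin(a),z]
E
python3 - <<'E'
from h import *
from station import *
for yaw in(-10,170):
    q=quat(np.radians(yaw)); J=[inverse_kinematics(pos(a),q) for a in range(30,-351,-10)]
    print(yaw,[i for i,j in enumerate(J) if j is None]); J=np.array(J,float); print(J.min(0).round(2),J.max(0).round(2))
    print(inverse_kinematics(pos(35,330),q))
E
```

```text
-10 []
[-0.57  0.09  1.4  -0.    1.32 -0.4 ] [-0.29  0.35  1.73 -0.    1.4  -0.12]
[-3.18315540e-01  2.69646552e-01  1.26528444e+00 -4.44089210e-16
  1.60666166e+00 -1.43782614e-01]
170 []
[-0.57  0.09  1.4  -0.    1.32  2.75] [-0.29  0.35  1.73 -0.    1.4   3.02]
[-3.18315540e-01  2.69646552e-01  1.26528444e+00 -4.44089210e-16
  1.60666166e+00  2.99781004e+00]
```

```bash
python3 - <<'E'
from h import *
from station import *
q=quat(np.radians(-10))
close(20)
p=current_ee_pos(); move_linear([p[0],p[1],340])
move_pose(pos(35,330),q); print(current_t(),current_contact_force(),current_opening(),tip_reach() if callable(tip_reach) else tip_reach)
move_linear(pos(35,232),velocity=100); print(current_t(),current_ee_pos(),current_contact_force())
for n in ["scene","side","wrist"]:
    c=camera(n); cv2.imwrite(f"pics/{n}2.png",c["frame"][:,:,::-1])
    np.savez(f"{n}2.npz",**c)
E
python3 - <<'E'
import cv2,numpy as np
a=cv2.imread("pics/scene2.png")[60:180,100:260];b=cv2.imread("pics/side2.png")[165:285,200:360]
cv2.imwrite("pics/c2.png",cv2.resize(cv2.convertScaleAbs(np.hstack([a,b]),alpha=1.7),None,fx=2.5,fy=2.5,interpolation=2))
E
```

```text
4.3 [-0.34032266  0.30876991 -0.06396692] -0.1702133692035992 25.0
5.4333 [576.64504014 -73.30325912 232.77358637] [0.21316653 0.55296522 0.57667796]
```

View pics/c2.png

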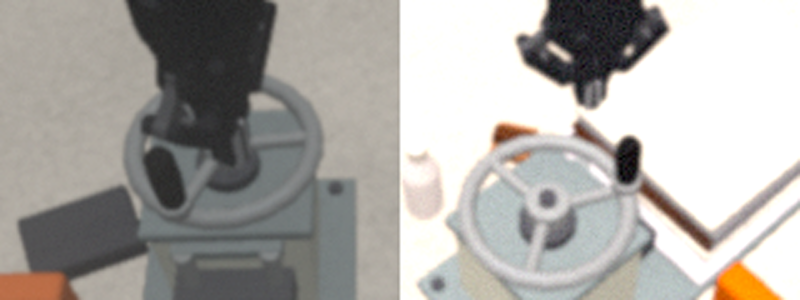

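View pics/wrist2.png

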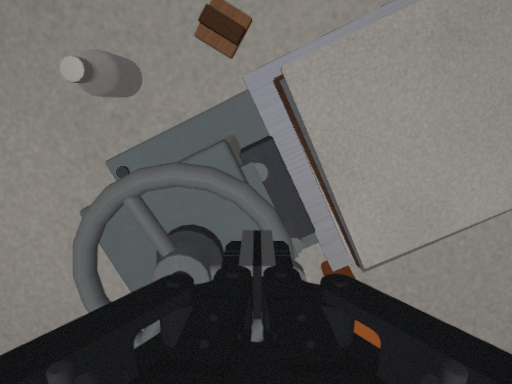

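```bash
python3 - <<'E'
from h import *
S=dict(np.load("scene2.npz"));D=dict(np.load("side2.npz"))
for z in(232,207,194,180): print(z,proj(D,[[576.6,-73.3,z]]),proj(S,[[576.6,-73.3,z]]))
print(proj(D,[pos(-10,243)]),proj(D,[pos(-10,180)]),proj(D,[pos(0,172,0)]))
print(proj(S,[pos(-10,243)]),proj(S,[pos(-10,180)]))
b=cv2.imread("pics/side2.png")[165:255,240:330]
cv2.imwrite("pics/c3.png",cv2.resize(cv2.convertScaleAbs(b,alpha=1.7),None,fx=6,fy=6,interpolation=2))
E
```

```text
232 [[275.05053662 208.5071512 ]] [[194.04124929 125.88451255]]
207 [[274.67564229 215.38808486]] [[196.14777658 134.56049169]]
194 [[274.48664311 218.85498367]] [[197.18898642 138.84449613]]
180 [[274.28747058 222.50700878]] [[198.27151206 143.29546627]]
[[291.9487628  221.61543829]] [[290.10851873 238.39551724]] [[258.81262723 247.95809593]]
[[161.64775812 121.15867903]] [[169.40095938 142.55519271]]
```

View pics/c3.png

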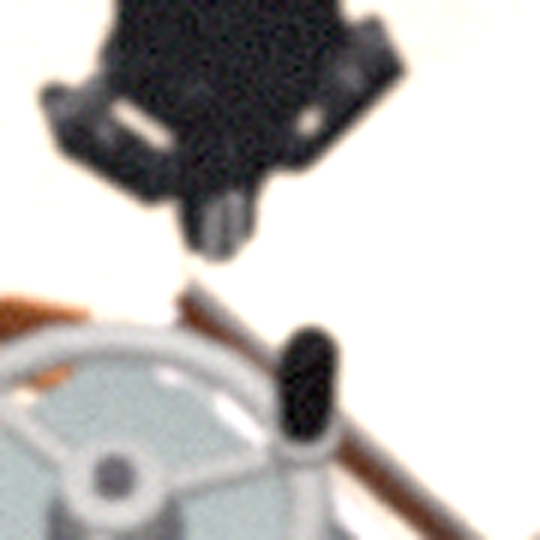

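```bash
python3 - <<'E'
from h import *
from station import *
W=dict(np.load("wrist2.npz"));W0=dict(np.load("wrist0.npz"))
for d in(-10,0,6,15,25,38): print(d,proj(W,[[576.6,-73.3,232.8-d]]),proj(W,[[576.6,-73.3,232.8-d],[576.6+11*np.sin(np.radians(-10)),-73.3-11*np.cos(np.radians(-10)),232.8-d]])[1])
print((-W["R"].T@W["t"]).round(), proj(W,[[hub[0],hub[1],190],pos(-10,243),pos(70,180),[453,43,110]]))
print(current_ee_pos(),current_tcp_rot(),quat(np.radians(-10)),current_opening())
E
python3 - <<'E'
import cv2
b=cv2.imread("pics/wrist2.png")[200:384,170:350]
cv2.imwrite("pics/c4.png",cv2.resize(cv2.convertScaleAbs(b,alpha=2.5),None,fx=3.2,fy=3.2,interpolation=2))
E
```

```text
-10 [[257.76627423 250.86880179]] [257.7374919  272.19933202]
0 [[257.68058716 241.93035208]] [257.65513698 262.18534755]
6 [[257.63388854 237.05963325]] [257.61016413 256.71752135]
15 [[257.56956965 230.35184832]] [257.54811858 249.17475808]
25 [[257.50512866 223.63219719]] [257.4858355  241.60401814]
38 [[257.43070017 215.87216973]] [257.41375119 232.8430222 ]
[588.  -7. 382.] [[179.53657374 286.16313125]
 [298.51457394 342.98740526]
 [195.77344976 177.95479453]
 [ 76.28792786  67.12962234]]
[576.56483877 -73.32258163 232.76279545] [6.20731318e-04 7.66032863e-01 6.42801005e-01 3.67309593e-04] [0.         0.76604444 0.64278761 0.        ] -0.23471261585469194
```

View pics/c4.png

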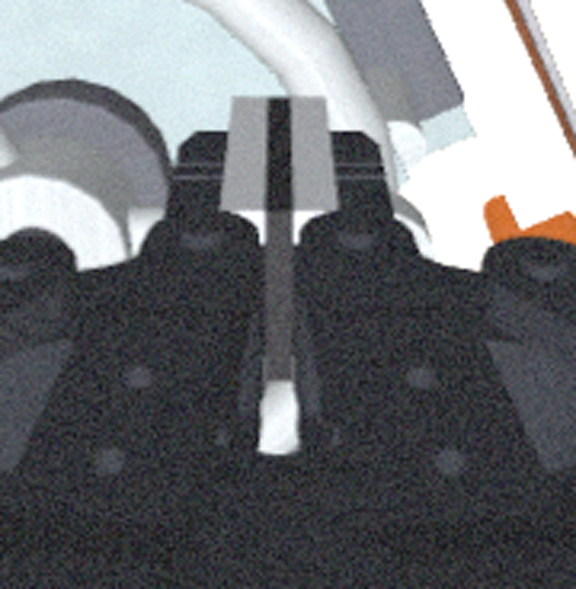

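```bash
python3 - <<'E'
from h import *
from station import *
for z in (226,220,215,210):
    move_linear(pos(35,z),velocity=40); print(z,current_ee_pos().round(1) if hasattr(current_ee_pos(),'round') else current_ee_pos(),np.round(current_contact_force(),1))
for n in ["scene","side"]:
    c=camera(n); cv2.imwrite(f"pics/{n}3.png",c["frame"][:,:,::-1]); np.savez(f"{n}3.npz",**c)
p=np.array(current_ee_pos())
a=np.radians(-10);yy=np.array([np.cos(a),np.sin(a),0]);xx=np.cross(yy,[0,0,-1])
out=[]
for n,(r0,c0) in {"scene":(90,150),"side":(170,240)}.items():
    c=dict(np.load(n+"3.npz"))
    im=cv2.resize(cv2.convertScaleAbs(c["frame"][r0:r0+80,c0:c0+80,::-1].copy(),alpha=2.2),None,fx=5,fy=5,interpolation=2)
    for d,col in((-10,(0,0,255)),(0,(0,255,0)),(25,(255,0,0))):
        pts=[p+sx*11*xx+sy*11*yy-np.array([0,0,d]) for sx,sy in((1,1),(1,-1),(-1,-1),(-1,1))]
        uv=(proj(c,pts)-[c0,r0]+.5)*5
        cv2.polylines(im,[uv.astype(int)],True,col,1)
    out.append(im)
cv2.imwrite("pics/c5.png",np.hstack(out))
print(current_t())
E
```

```text
226 [575.9 -73.1 225.5] [-0.1  0.2 -0.2]
220 [575.9 -73.1 219.5] [ 0.4 -0.5 -0.1]
215 [576.  -73.1 214.6] [0.4 0.4 0.4]
210 [575.9 -73.1 209.6] [-1.2  0.6 -0.2]
6.8333
```

View pics/c5.png

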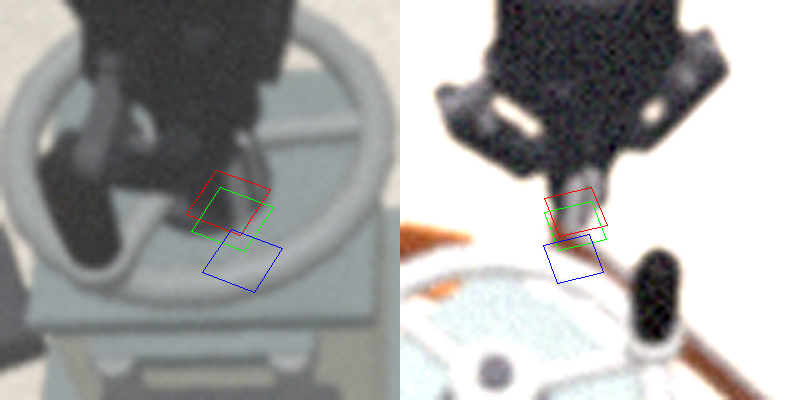

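```bash
python3 - <<'E'
from h import *
from station import *
def ft(n=6):
    F=[]
    for _ in range(n): F.append(current_contact_force()); wait(0.02)
    return np.mean(F,0)
for a in (29,24,20): move_linear(pos(a,210),velocity=40)
f0=ft(); print(current_t(),f0)
a=20.
while a>0:
    a-=0.6; move_linear(pos(a,210),velocity=15)
    f=ft(4)-f0; t=f@[-np.sin(np.radians(a)),np.cos(np.radians(a)),0]
    print(round(a,1),f.round(1),round(t,1),round(current_t(),2))
    if t>2: break
E
```

```text
7.8583 [-0.04385288 -0.27128608  0.00080212]
19.4 [0.4 0.3 0.6] 0.1 8.18
18.8 [-0.1 -0.   0. ] 0.0 8.49
18.2 [ 0.1  0.2 -0.1] 0.1 8.81
17.6 [0.3 0.4 0. ] 0.3 9.12
17.0 [-0.   0.2  0.3] 0.2 9.44
16.4 [ 0.1  0.3 -0.2] 0.2 9.76
15.8 [ 0.1 -0.3  0.3] -0.3 10.07
15.2 [-0.1  0.2 -0.4] 0.2 10.39
14.6 [ 0.1  0.  -0.1] -0.0 10.71
14.0 [-0.1  0.1  0.4] 0.2 11.03
13.4 [ 0.1  0.4 -0.2] 0.3 11.34
12.8 [-0.   0.1 -0.2] 0.1 11.66
12.2 [0.1 0.5 0.2] 0.5 11.97
11.6 [0.2 0.3 0.1] 0.3 12.29
11.0 [-0.   0.4 -0.2] 0.4 12.61
10.4 [0.  0.  0.1] 0.0 12.93
9.8 [-0.  -0.1 -0.1] -0.1 13.24
9.2 [0.  0.2 0.4] 0.2 13.56
8.6 [0.2 1.9 0.5] 1.9 13.88
8.0 [0.7 3.3 0.7] 3.1 14.19
```

```bash
cat > run.py <<'E'
from h import *
from station import *
import sys
a,b,step,v=map(float,sys.argv[1:5])
n=int(np.ceil((a-b)/step)); 
for x in np.linspace(a,b,n+1)[1:]:
    move_linear(pos(x,210),velocity=v)
    f=np.array(current_contact_force()); A=np.radians(x)
    print(round(x,1),"t%.1f r%.1f z%.1f"%(f@[-np.sin(A),np.cos(A),0],f@[np.cos(A),np.sin(A),0],f[2]),end=" | ")
    if np.linalg.norm(f)>18: print("STOP");break
print(current_t(),current_ee_pos())
im=[]
for nme,(r0,c0) in {"scene":(70,120),"side":(170,210)}.items():
    c=camera(nme); np.savez(f"{nme}_{sys.argv[5]}.npz",**c)
    im.append(cv2.resize(cv2.convertScaleAbs(c["frame"][r0:r0+120,c0:c0+130,::-1].copy(),alpha=1.8),None,fx=3,fy=3,interpolation=2))
cv2.imwrite(f"pics/r_{sys.argv[5]}.png",np.hstack(im))
E
python3 run.py 8 -82 9 35 a
```

```text
-1.0 t0.3 r0.3 z-0.4 | -10.0 t0.6 r-0.4 z0.5 | -19.0 t1.1 r-0.3 z-0.3 | -28.0 t0.8 r0.4 z0.1 | -37.0 t0.1 r0.7 z-0.8 | -46.0 t0.9 r-0.4 z-0.1 | -55.0 t1.1 r-0.2 z-0.5 | -64.0 t1.9 r0.6 z0.5 | -73.0 t0.4 r0.7 z-0.0 | -82.0 t0.9 r0.2 z-0.8 | 18.9417 [ 526.58654382 -185.83983759  209.97331243]
```

View pics/r_a.png

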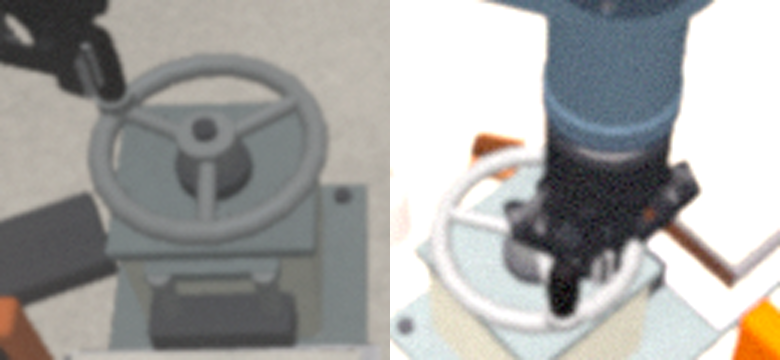

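```bash
python3 run.py -82 -190 9 35 b
```

```text
-91.0 t0.8 r0.3 z-0.4 | -100.0 t-0.1 r0.2 z-0.4 | -109.0 t0.5 r-0.3 z-1.0 | -118.0 t0.7 r-0.5 z-0.5 | -127.0 t0.1 r0.4 z0.4 | -136.0 t0.8 r0.5 z0.3 | -145.0 t0.6 r-0.5 z-0.6 | -154.0 t1.7 r1.4 z0.1 | -163.0 t0.4 r1.2 z0.3 | -172.0 t0.8 r1.4 z-0.4 | -181.0 t0.3 r0.8 z-0.5 | -190.0 t0.8 r-0.5 z0.8 | 24.7417 [ 446.28493796 -101.33367481  209.95239455]
```

View pics/r_b.png

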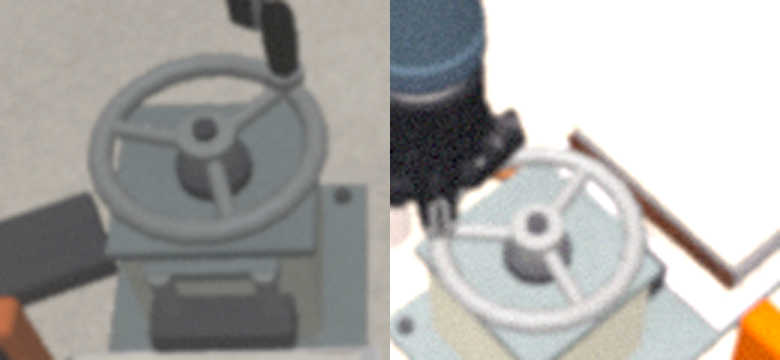

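```bash
python3 run.py -190 -343 9 35 c
```

```text
-199.0 t0.9 r0.5 z-0.1 | -208.0 t0.7 r-0.5 z0.2 | -217.0 t1.4 r1.0 z-0.0 | -226.0 t2.4 r-0.2 z-0.4 | -235.0 t1.1 r-0.6 z0.0 | -244.0 t1.5 r-0.5 z-1.1 | -253.0 t0.8 r-0.7 z-0.4 | -262.0 t0.6 r0.5 z-0.7 | -271.0 t0.5 r-0.9 z-0.1 | -280.0 t0.1 r-1.4 z-0.1 | -289.0 t0.6 r0.1 z0.0 | -298.0 t0.8 r1.2 z0.3 | -307.0 t1.1 r0.7 z-0.1 | -316.0 t0.2 r0.0 z0.5 | -325.0 t0.4 r-0.3 z0.6 | -334.0 t0.1 r0.1 z-0.4 | -343.0 t0.3 r0.0 z-0.4 | 32.9167 [586.35203875 -94.14916355 210.05456992]
```

View pics/r_c.png

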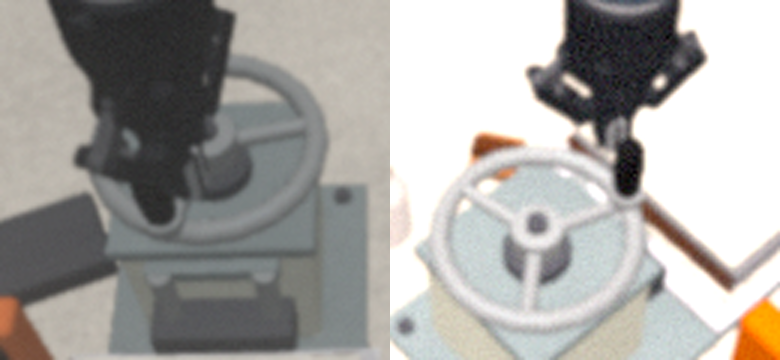

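```bash
python3 run.py -343 -351.2 0.9 10 d; cat > cmp.py <<'E'
from h import *
import sys
# wheel rotation by registering the handle region against the original picture, side cam & scene cam
def run(tag):
  for n,ref in (("side","side2.npz"),("scene","scene0.npz")):
    A=cv2.cvtColor(np.load(ref)["frame"],cv2.COLOR_RGB2GRAY).astype(np.float32)
    B=cv2.cvtColor(np.load(f"{n}_{tag}.npz")["frame"],cv2.COLOR_RGB2GRAY).astype(np.float32)
    h=proj(dict(np.load(ref)),[pos(-10,215)])[0].round().astype(int)
    dx,dy=(9,15)
    T=cv2.resize(A[h[1]-dy:h[1]+dy,h[0]-dx:h[0]+dx],None,fx=8,fy=8,interpolation=2)
    I=cv2.resize(B[h[1]-dy-5:h[1]+dy+5,h[0]-dx-5:h[0]+dx+5],None,fx=8,fy=8,interpolation=2)
    r=cv2.matchTemplate(I,T,cv2.TM_CCOEFF_NORMED); _,m,_,l=cv2.minMaxLoc(r)
    c=dict(np.load(ref)); g=proj(c,[pos(-10,215),pos(-9,215)])
    print(n,"shift px",np.array(l)/8-5,"score",round(m,3),"px per +1deg",(g[1]-g[0]).round(2))
run(sys.argv[1])
E
python3 cmp.py d
```

```text
-343.8 t0.7 r1.7 z0.6 | -344.6 t2.2 r-0.1 z1.6 | -345.5 t2.9 r1.7 z0.6 | -346.3 t2.9 r1.1 z0.7 | -347.1 t2.5 r0.9 z1.1 | -347.9 t2.1 r1.3 z0.4 | -348.7 t2.6 r0.9 z1.3 | -349.6 t2.1 r1.0 z0.7 | -350.4 t2.3 r0.8 z1.0 | -351.2 t2.3 r0.5 z0.4 | 35.5167 [ 588.38379189 -103.57547161  209.98548414]
side shift px [0.125 0.375] score 0.703 px per +1deg [-0.19 -0.46]
scene shift px [0. 0.] score 0.68 px per +1deg [0.6  0.22]
```

View pics/r_d.png

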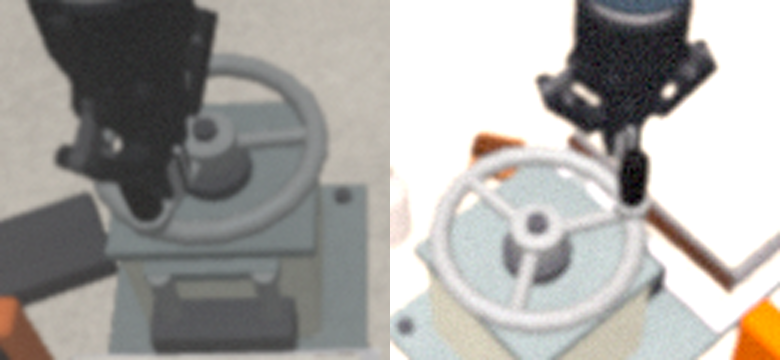

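```bash
python3 - <<'E'
from h import *
from station import *
move_linear(pos(-351.5,210),velocity=10); print(np.round(current_contact_force(),1))
for x in (-346,-338,-331,-325): move_linear(pos(x,210),velocity=50)
wait(0.2)
for n in("side","scene"):
  for k in range(3): np.savez(f"{n}_e{k}.npz",**camera(n))
print(current_t(),current_ee_pos(),np.round(current_contact_force(),1))
E
python3 - <<'E'
from h import *
for n in("side","scene"):
  c=dict(np.load(n+"3.npz"));g=lambda f:cv2.cvtColor(f,cv2.COLOR_RGB2GRAY).astype(np.float32)
  A=g(c["frame"]);B=np.mean([g(np.load(f"{n}_e{k}.npz")["frame"]) for k in range(3)],0).astype(np.float32)
  for name,pt,dx,dy in(("handle",pos(-10,212),7,13),("sp2",pos(110,175,50),8,8),("sp3",pos(230,175,50),8,8),("rimctl base",pos(-10,0,-200),20,20)):
    h=proj(c,[pt])[0].round().astype(int)
    a=A[h[1]-dy:h[1]+dy,h[0]-dx:h[0]+dx]
    T=cv2.resize(a,None,fx=8,fy=8,interpolation=2);I=cv2.resize(B[h[1]-dy-4:h[1]+dy+4,h[0]-dx-4:h[0]+dx+4],None,fx=8,fy=8,interpolation=2)
    _,m,_,l=cv2.minMaxLoc(cv2.matchTemplate(I,T,cv2.TM_CCOEFF_NORMED))
    P=np.array(pt);q=P[:2]-hub;e=np.radians(1);P2=P.copy();P2[:2]=hub+[q[0]*np.cos(e)-q[1]*np.sin(e),q[0]*np.sin(e)+q[1]*np.cos(e)]
    print(n,name,np.array(l)/8-4,round(m,3),"per+1deg",(proj(c,[P2])[0]-proj(c,[pt])[0]).round(2))
  r0,c0=(90,150) if n=="scene" else (205,215)
  f=lambda M:cv2.resize(np.clip(M[r0-10:r0+85,c0-10:c0+100]*1.7,0,255).astype(np.uint8),None,fx=3.6,fy=3.6,interpolation=2)
  d=np.clip(128+3*(B-A),0,255)/1.7
  cv2.imwrite(f"pics/e_{n}.png",np.hstack([f(B),f(d)]))
E
```

```text
[0.4 3.6 0.2]
37.6333 [576.17412517 -73.27454679 209.9392898 ] [ 0.2  0.2 -0.6]
side handle [0.    0.125] 0.982 per+1deg [-0.19 -0.46]
side sp2 [0.125 0.   ] 0.991 per+1deg [-0.27  0.23]
side sp3 [0. 0.] 0.993 per+1deg [0.4  0.09]
side rimctl base [0. 0.] 0.874 per+1deg [0.24 1.29]
scene handle [-0.125 -0.125] 0.994 per+1deg [0.6  0.22]
scene sp2 [0.    0.125] 0.99 per+1deg [-0.02 -0.34]
scene sp3 [-0.25  -0.125] 0.983 per+1deg [-0.37  0.19]
scene rimctl base [0. 0.] 0.999 per+1deg [-1.18 -0.4 ]
```

View pics/e_side.png

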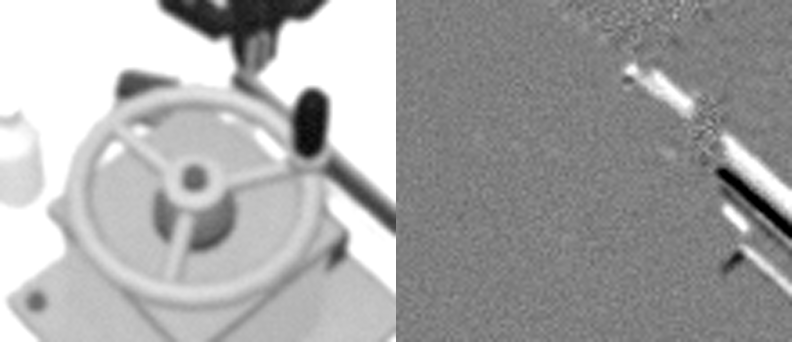

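View pics/e_scene.png

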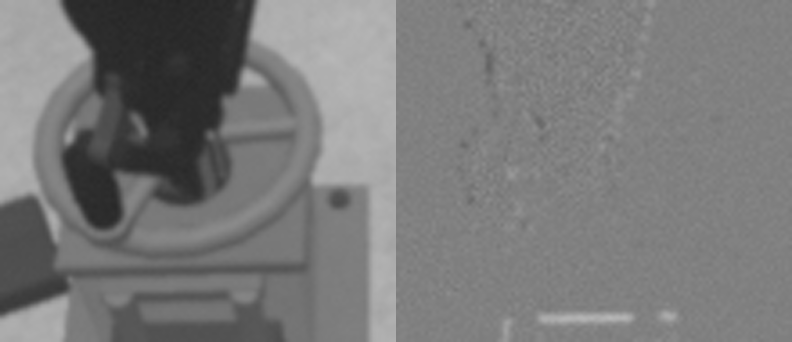

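The wheel region in the difference pictures is blank (within about 0.3° of the start), while the platform edge shows the expected drop. The loose things have not moved. I'll retreat, take one last look and hand in.

```bash
python3 - <<'E'
from h import *
from station import *
move_linear(pos(-325,360),velocity=120)
move_pose([330,250,380],quat(np.radians(-10))); wait(0.3)
im=[]
for n in("scene","side"):
    c=camera(n); B=c["frame"].astype(float); A=np.load(n+"0.npz")["frame"].astype(float)
    d=np.clip(128+3*(B-A).mean(2),0,255).astype(np.uint8)
    im.append(cv2.resize(d,(400,300)))
cv2.imwrite("pics/final.png",np.hstack(im))
print(current_t(),np.round(current_contact_force(),1))
E
```

```text
40.9417 [ 0.3  0.8 -0.4]
```

View pics/final.png

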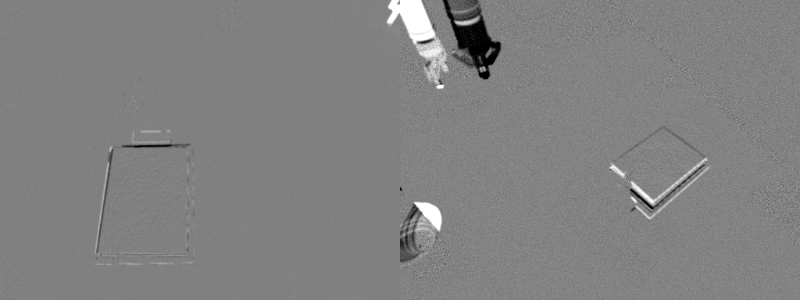

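```bash
python3 -c "
from station import *
hand_in(); print(current_t())"
```

```text
the job is handed in; nothing more can be done
the job is handed in; nothing more can be done
```

I pushed the hand wheel clockwise through one full turn with the closed fingers. I crept the last few degrees so the handle stopped at its starting angle, then backed the hand off, moved it away and handed in at about 41 s.

- **Handle angle:** compared with the pictures from before the push, the wheel and handle match to about 0.1–0.25 px. That is roughly 0.3° of wheel angle. A very faint trace at the handle remains in the last scene difference picture.
- **Platform:** it has visibly dropped, as one turn should make it do. I did not measure the 8 mm itself.
- **Loose things:** the bottle, tin, meter and blank show no change in either camera.
- **Force:** the readings I took while pushing stayed under about 4 N, and the reading was about 0 N once the hand was clear.

**One disagreement:** all three cameras showed the closed fingertips up to about 10 mm behind the TCP, not the stated 25 mm ahead of it. I chose a push height that was safe either way, so it did not affect the result.

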